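# Balance a counterweighted lever on a ball stake

## Robot

A 7-joint arm with a two-finger parallel gripper is mounted at the origin on the work surface. World frame = base frame: x ahead of the robot, y to its left, z up, the work surface at z = 0. Lengths are in m, angles in rad, forces in N, time in s.
With the tool pointing down it reaches from about 0.4 to 0.85 m from the base axis. Payload 10.4 kg.
Tool frame: the origin (TCP) lies on the mounting face of the last link; the fingertips stand 173 mm ahead of it and the grasp point (between the pads) lies 155 mm ahead of it (manip.tip_extent is the distance from the TCP to the fingertips, in m); z points along the fingers, y is the line along which they close (so a half turn about z gives the same grasp; the last joint's range is limited). The gripper opens to 85 mm and grips with 20 to 120 N. Pads are 22 mm wide; open, the fingers measure 114 mm over their backs; the gripper's body (76 mm by 85 mm) begins 54 mm behind the grasp point. The pads swing forward as they close: fully open they stand 13 mm farther back than shut.
Start: joints at [1.19, 0.332, -0.065, 1.46, 0.022, 1.35, -0.088], TCP at [0.219, -0.585, 0.405] pointing down, gripper open.
Joint ranges: [-2.6, 2.6], [-0.5, 2.12], [-1.47, 1.34], [0.16, 2.42], [-1.27, 4.41], [0.06, 2.06], [-2.6, 2.6]. Speed limits (rad/s): [2.22, 2.22, 2.79, 2.79, 3.14, 3.14, 3.14].

## Interface

Orientations are given as a unit quaternion [x, y, z, w].
In Python, from workcell import manip gives the robot as it stands.
- The arm moves only by the tool move_arm, never from a script. Its argument "plan" is one flat list of numbers, 7 for each row, row after row: the turn, a rotation vector about the tool's x, y, z in rad, then the shift along the tool's x, y, z in m, then the finger opening in m, from 0 to 0.0854. In form: [ax, ay, az, dx, dy, dz, gripper, ax, ay, az, dx, dy, dz, gripper, ...]. A call has 1 to 12 rows; each row is the pose to reach, as a shift and turn from the pose commanded when the call began, along the tool's axes at that moment; what a row does not reach only later rows make up. A row lasts 1/8 s, in which the tool goes at most 62.5 mm and 10.7 degrees, less where a joint would pass 70% of its speed; a pose out of reach is approached as far as the arm can. A call with a gripper value outside its range is refused whole. The fingers move at their own pace and stop on an object; "squeeze" is the grip in N (left out, the last holds). Time passes only in rows, so rows that repeat a pose let the fingers close. It gives the time, the measured TCP pose, the force, the opening and the grip force at its end, in the units of the state.
- manip.get_obs(): the state, without advancing time (a new reading comes with each control period).
- manip.camera(name): name is "side" or "top"; returns a dict with "color" (420x560x3 uint8, red, green, blue), "fx", "fy", "cx", "cy" (pixels), "dist" ([k1, k2, p1, p2, k3] as OpenCV has them; the pictures are not rectified), "cam_to_world" (4x4, takes a point from camera to world coordinates). Camera axes: x right, y down, z forward; pixel columns grow to the right and rows downward; lengths in m; the calibration is good to about 2 mm. A picture is of the moment at which its call begins. There is no depth.
- manip.hand_in(): hands the job in; it is judged then, once.
Trained networks look in a picture, given as the dict that the camera call returned (one of the last four; its "shot" number tells which), for a name from the list of things; names that differ only in an ending like _2 or _b are one class to them, and where a whole thing is asked for, a point or a joint stands for the part that bears it (a point fixed in the world has none). Each returns a list of dicts, best first, with "conf" (0 to 1); they miss things now and then, are a little off and sometimes report something else, mostly with a low value. They report only what shows in the picture. A call takes as long as a camera call. They do not tell look-alikes from the thing itself.
- manip.look_for(picture, label): "position" ([x, y, z] in m, in the coordinates of the camera as it stood for that picture, good to about 4 mm: the middle of the surface that is visible of it).
- manip.silhouettes(picture, label): "pixels" (420x560 bool, what is visible of it).
- manip.tip_of(picture, label): "position" ([x, y, z] in m, in the coordinates of the camera as it stood for that picture, good to about 4 mm: a listed point, or the origin of a listed thing).
The state is a dict: "clock": time; "joint_pos": joint angles; "joint_velocities": joint speeds; "tau": joint torques, N m; "position": TCP position; "ee_rot": TCP orientation; "ft_force": force on the tool from outside, world axes, zero at the start; "torque": the same for the moment, N m; "grip_width": opening from 0.0 (shut) to 1.0 (fully open); "grasp_force": force on a finger pad.
Only numpy, scipy, OpenCV 4.12 (cv2) and the standard library are available. Lean on these libraries where they do the work, as an engineer would, in place of code of your own. Each camera call takes 0.05 s, during which the arm holds its last target. There are 200 camera calls.

## Task

The lever with the drum weight lies in one bay of the sloping tool rack, and its pivot is to be marked at its balance point. Take it out, lower it gently, drum upward as it lies, onto the ball-headed stake in the bench vise, let go only when it rests there, and leave it balanced on the ball alone, level and still. Do not disturb the other tools and containers.

Things in the scene. Friction and masses are not known exactly. Their poses are not given: they have to be found in the camera images.
- lever: The workpiece: aluminium bar 32 mm wide (y), 18 mm thick, straight from x = -70 to +84 mm, then a round end with an eye to +100 mm; drum weight at its -x end. Flat underside at z = 0. Origin on the underside's middle line, z up out of its top. It starts in a rack bay, drum downhill. Bar 170 g, centred at x = +18; with the drum it balances on the middle line, somewhere from x = -5 to -45 mm.
- lever_drum: The lever's dark steel drum weight, one piece with the bar: 50 mm across, 24 mm high (knob on top to 28 mm), centred at x = -70, y = 0 in the lever's frame, which is also this body's frame; its underside is flush with the bar's. Its hidden filling makes it weigh 70 to 340 g, so the balance point must be found by feel (weight and torque) or by trial.
- rack: Fixed plywood tool rack, 300 mm wide (y), 155 high; origin at the centre of its foot. Its bed slopes 30 degrees up to its +x (roughly towards the robot): tools lie with x up the slope, z leaning 30 degrees away from the robot. Bays at y = -95, 0, +95 mm hold lever, file and wrench in any order, on two 10 mm battens (under lever x = -70, +60) and a lip 24 mm high. 8 mm strips part the bays.
- stake: Ball stake upright in the vise: steel shank and a tan rubber-covered ball 100 mm across, centre 180 mm and top 230 mm above the bench. Origin on its axis at bench level. A lever set down d mm off its balance point rolls to about 1.5 degrees per mm, heavy side down, and creeps on slowly; beyond about 10 mm it slides off.
- stake_top (a point): The highest point of the stake's ball, on its axis, 230 mm above the bench.
- vise: Fixed grey bench vise: jaws 92 mm wide, their top 112 mm above the bench; 230 mm long in x, the screw's crossbar at its -x end 40 to 70 mm up. Origin on the bench under the stake's axis. Its yaw varies and does not matter to the job.
- file: Bystander in the rack: file with a wooden handle, 190 mm long, 22 mm wide and high. Origin at the middle of its underside, x towards its tip.
- wrench: Bystander in the rack: steel spanner with a ring and an open jaw, 190 mm long, up to 38 mm wide, 8 mm thick. Origin at the middle of its underside, x towards the open jaw.
- hammer: Bystander: hammer, 250 mm long, lying behind the rack and vise. Origin at its middle, underside.
- spray_can: Bystander: standing spray can, 56 mm across, 170 mm high. Origin at the centre of its foot.
- paste_jar: Bystander: standing jar, 64 mm across, 75 mm high. Origin at the centre of its foot.
Things that resemble listed ones, but are neither listed nor needed, are in the scene too. Several things have the shape of the lever; the one meant has the colours described above.

How it is judged:
By the outcome, as a careful person would: the job done as asked, in the order asked, and still so for the second after the job is handed in, with the robot touching nothing.
It also fails if it takes over 51 s, if anything falls off the work surface, if the arm or the gripper's body presses on something with over 40 N, if the wrist force passes 120 N, or if a joint passes its speed limit or range.

## Working session

There is one attempt and no reset: what is moved stays moved. The work goes in short steps, Python scripts to look and compute and a tool call to move; the robot and the scene stay as the last step left them, time stands still between calls to the robot, and variables do not carry over. Pictures are saved under pics/ and viewed, at most 10 in all, crops included, and the job is handed in when it is done.

Besides the shell and the picture viewer there is one more tool, called after ">>>" as name(argument=value, ...) on one line, values as JSON. move_arm: Moves the arm, as the interface text tells. Its arguments: {"type":"object","properties":{"plan":{"type":"array","items":{"type":"number"}},"squeeze":{"type":"number"}},"required":["plan"]}

```bash
mkdir -p pics
cat > h.py <<'E'
import numpy as np, cv2
from scipy.spatial.transform import Rotation as R
from workcell import manip
def toW(p,pos): return (p["cam_to_world"]@np.r_[pos,1])[:3]
def K(p): return np.array([[p["fx"],0,p["cx"]],[0,p["fy"],p["cy"]],[0,0,1.]])
def proj(p,X):
    W=np.linalg.inv(p["cam_to_world"]); X=np.atleast_2d(X)
    return cv2.projectPoints(X.astype(float),cv2.Rodrigues(W[:3,:3])[0],W[:3,3],K(p),np.array(p["dist"],float))[0][:,0]
def ray(p,uv):
    n=cv2.undistortPoints(np.array(uv,float).reshape(-1,1,2),K(p),np.array(p["dist"],float))[:,0]
    d=np.c_[n,np.ones(len(n))]@p["cam_to_world"][:3,:3].T
    return p["cam_to_world"][:3,3],d/np.linalg.norm(d,axis=1)[:,None]
E
python3 - <<'E'
from h import *
np.set_printoptions(precision=3,suppress=True)
o=manip.get_obs();print(o["clock"],o["position"],o["ee_rot"],o["ft_force"],o["torque"],o["grip_width"],manip.tip_extent)
for c in("side","top"):
    p=manip.camera(c);cv2.imwrite(f"pics/{c}0.png",p["color"][:,:,::-1])
    print(c,p["cam_to_world"])
    for l in("lever","lever_drum","rack","stake","stake_top","vise","file","wrench","hammer","spray_can","paste_jar"):
        for f in("look_for","tip_of"):
            r=getattr(manip,f)(p,l)
            for q in r[:4]:
                X=toW(p,q["position"]);print(c,l,f,round(q["conf"],2),X,proj(p,X)[0].round())
E
```

```text
0.0 [ 0.219 -0.585  0.404] [ 0.984  0.178 -0.    -0.001] [-0.364  0.433 -0.152] [ 0.04  -0.034 -0.024] 0.9983654250828514 0.1734
side [[-0.858 -0.283  0.429 -0.017]
 [-0.514  0.479 -0.712  0.966]
 [-0.004 -0.831 -0.556  0.926]
 [ 0.     0.     0.     1.   ]]
side lever look_for 0.7 [ 0.281 -0.369  0.017] [401. 222.]
side lever look_for 0.69 [ 0.641 -0.064  0.083] [276. 219.]
side lever look_for 0.67 [ 0.587 -0.08   0.116] [291. 214.]
side lever look_for 0.66 [0.49  0.411 0.021] [229. 344.]
side lever tip_of 0.87 [ 0.586 -0.094  0.099] [294. 216.]
side lever tip_of 0.61 [0.493 0.408 0.007] [230. 346.]
side lever tip_of 0.59 [ 0.284 -0.376  0.002] [400. 224.]
side lever_drum look_for 0.55 [ 0.646 -0.064  0.082] [275. 219.]
side lever_drum look_for 0.46 [ 0.328 -0.422  0.024] [394. 210.]
side lever_drum tip_of 0.66 [ 0.28  -0.377  0.   ] [401. 225.]
side rack look_for 0.69 [ 0.546 -0.121  0.064] [307. 224.]
side rack tip_of 0.61 [ 0.598 -0.188  0.007] [303. 223.]
side stake look_for 0.81 [0.491 0.234 0.202] [264. 253.]
side stake_top look_for 0.59 [0.492 0.228 0.203] [265. 252.]
side st
[... 2412 characters left out ...]
le tip_of 0.84 [ 0.615 -0.28   0.099] [378. 180.]
top wrench look_for 0.69 [ 0.592 -0.184  0.111] [344. 187.]
top wrench tip_of 0.87 [ 0.601 -0.186  0.096] [343. 185.]
top wrench tip_of 0.67 [ 0.501  0.206 -0.002] [203. 225.]
top hammer look_for 0.95 [0.767 0.002 0.025] [275. 134.]
top hammer tip_of 0.95 [ 0.809 -0.001  0.001] [276. 124.]
top hammer tip_of 0.73 [ 0.765 -0.242 -0.002] [356. 139.]
top spray_can look_for 0.93 [0.744 0.259 0.146] [179. 126.]
top spray_can tip_of 0.68 [0.759 0.268 0.001] [185. 138.]
top spray_can tip_of 0.31 [ 0.586 -0.096  0.099] [310. 190.]
top paste_jar look_for 0.79 [ 0.754 -0.238  0.076] [360. 134.]
top paste_jar tip_of 0.7 [ 0.765 -0.244 -0.004] [357. 140.]
```

View pics/top0.png

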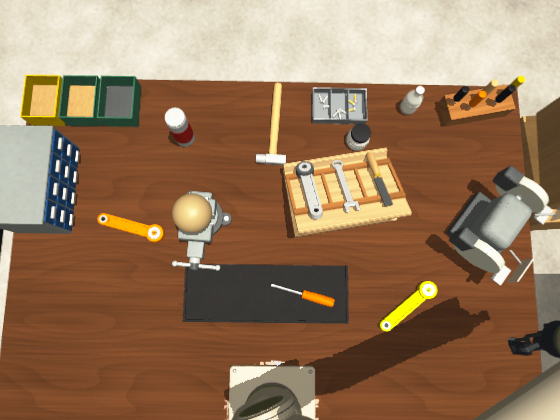

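```bash
python3 -c "
import cv2
a=cv2.imread('pics/side0.png')[150:310,200:440];cv2.imwrite('pics/side0c.png',cv2.resize(a,None,fx=3.3,fy=3.3,interpolation=3))"
```

```text
(no output)
```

View pics/side0c.png

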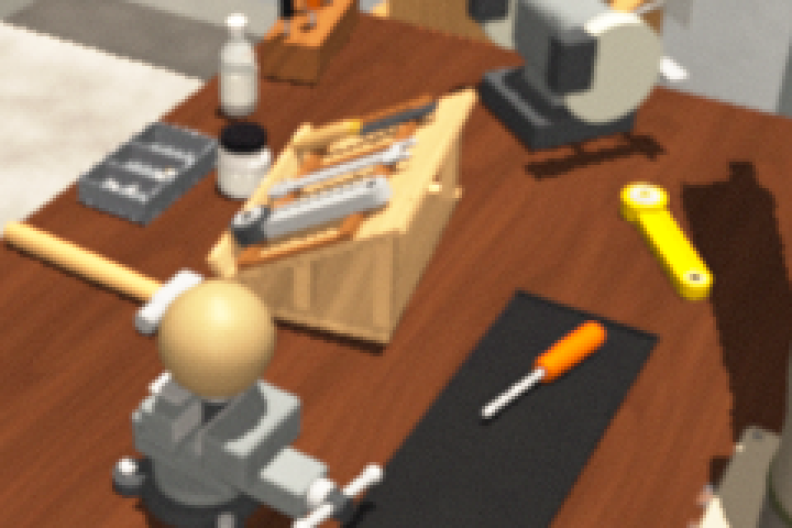

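The top view shows three lever-shaped things: silver with a dark drum in the rack bay (311,188), orange on the bench (133,228) and yellow on the bench (409,304). The description fits only the silver one. The crop confirms it: dark drum downhill, in the rack bay nearest the stake. Next I refine its pose and the ball position.

```bash
cat > fit.py <<'E'
from h import *
from scipy.optimize import minimize
a=np.linspace(0,2*np.pi,40)
def model():
    bar=[[x,y,z] for x in(-70,84) for y in(-16,16) for z in(0,18)]
    eye=[[84+16*np.cos(t),16*np.sin(t),z] for t in a for z in(0,18)]
    dr=[[-70+25*np.cos(t),25*np.sin(t),z] for t in a for z in(0,24)]
    return np.array(bar+eye)/1e3,np.array(dr)/1e3
B,D=model()
def rot(yaw,pitch=np.pi/6,roll=0): # heading yaw, nose-up pitch
    return R.from_euler("ZYX",[yaw,-pitch,roll]).as_matrix()
def render(p,M,t):
    im=np.zeros((840,1120),np.uint8)
    for P in(B,D):
        h=cv2.convexHull(np.round(proj(p,P@M.T+t)*2).astype(np.int32)); cv2.fillConvexPoly(im,h,255)
    return cv2.resize(im,(560,420),interpolation=cv2.INTER_AREA)/255.
def fit(obs,x0,build,scale):
    def c(v):
        M,t=build(v); return sum(np.abs(render(p,M,t)-m).sum()/m.sum() for p,m in obs)
    s=np.vstack([x0]+[x0+np.eye(len(x0))[i]*scale[i] for i in range(len(x0))])
    return minimize(c,x0,method="Nelder-Mead",options=dict(initial_simplex=s,xatol=1e-4,fatol=1e-4,maxiter=400))
E
python3 - <<'E'
from fit import *
np.set_printoptions(precision=4,suppress=True)
obs=[];balls=[]
for c in("side","top"):
    p=manip.camera(c)
    best=min(manip.silhouettes(p,"lever")+manip.silhouettes(p,"lever_drum"),key=lambda q:np.linalg.norm(np.argwhere(q["pixels"]).mean(0)-proj(p,[.59,-.09,.11])[0][::-1]))
    ms=[q["pixels"] for q in manip.silhouettes(p,"lever")+manip.silhouettes(p,"lever_drum") if np.linalg.norm(np.argwhere(q["pixels"]).mean(0)-proj(p,[.60,-.09,.11])[0][::-1])<25]
    print(c,[m.sum() for m in ms])
    obs.append((p,np.any(ms,axis=0).astype(float)))
    s=manip.silhouettes(p,"stake")[0]["pixels"].astype(np.uint8)
    d=cv2.distanceTransform(s,cv2.DIST_L2,5);pk=np.argwhere(d>d.max()-.3).mean(0)[::-1]
    o,r=ray(p,[pk]);k=(.18-o[2])/r[0,2];X=o+k*r[0];print("ball",c,pk,d.max(),X,"r",d.max()*k/p["fx"])
w=np.pi+.16
r=fit(obs,np.array([.585,-.096,.099,w]),lambda v:(rot(v[3]),v[:3]),[.005,.005,.005,.05])
print(r.x,r.fun)
for p,m in obs: print(fit([(p,m)],r.x[[0,1,3]],lambda v:(rot(v[2]),np.r_[v[:2],r.x[2]]),[.005,.005,.03]).x)
M=rot(r.x[3]);print(M)
E
```

```text
side [np.int64(435), np.int64(2930)]Traceback (most recent call last):
  File "<stdin>", line 10, in <module>
IndexError: list index out of range
```

```bash
cat > loc.py <<'E'
from fit import *
np.set_printoptions(precision=4,suppress=True)
obs=[]
for c in("side","top"):
    for k in range(4):
        p=manip.camera(c);t=proj(p,[.595,-.09,.11])[0][::-1]
        ms=[q["pixels"] for l in("lever","lever_drum") for q in manip.silhouettes(p,l) if np.linalg.norm(np.argwhere(q["pixels"]).mean(0)-t)<25 and q["pixels"].sum()<1300]
        if ms: break
    print(c,[m.sum() for m in ms])
    obs.append((p,np.any(ms,axis=0).astype(float)))
    for k in range(4):
        ss=manip.silhouettes(p,"stake")
        if ss:
            s=ss[0]["pixels"].astype(np.uint8)
            d=cv2.distanceTransform(s,cv2.DIST_L2,5);pk=np.argwhere(d>d.max()-.3).mean(0)[::-1]
            o,r=ray(p,[pk]);k=(.18-o[2])/r[0,2];X=o+k*r[0];print("ball",c,pk,d.max(),X,"r",d.max()*k/p["fx"]);break
        p=manip.camera(c)
w=np.pi+.16
r=fit(obs,np.array([.585,-.096,.099,w]),lambda v:(rot(v[3]),v[:3]),[.005,.005,.005,.05])
print(r.x,r.fun)
for p,m in obs:
    q=fit([(p,m)],r.x[[0,1,3]],lambda v:(rot(v[2]),np.r_[v[:2],r.x[2]]),[.005,.005,.03]);print(q.x,q.fun)
print(rot(r.x[3]))
E
python3 loc.py
```

```text
side [np.int64(450), np.int64(98)]
ball side [265.  252.5] 17.575197 [0.5049 0.2075 0.18  ] r 0.04933460662488734
top [np.int64(843), np.int64(221)]
ball top [191.6667 212.3333] 19.181396 [0.504  0.2087 0.18  ] r 0.04871615193585629
[ 0.5831 -0.0939  0.0984  3.3215] 0.14763911974979038
[ 0.5839 -0.0939  3.2983] 0.09378722664231989
[ 0.5833 -0.094   3.3241] 0.04210575225350804
[[-0.8521  0.1789  0.4919]
 [-0.1549 -0.9839  0.0895]
 [ 0.5     0.      0.866 ]]
```

```bash
cat > go.py <<'E'
from fit import *
np.set_printoptions(precision=4,suppress=True)
L0=np.array([.583,-.094,.0985]); YAW=3.3215; BALL=np.array([.5045,.208,.23])
def toolrot(Ml): return np.c_[-Ml[:,0],Ml[:,1],-Ml[:,2]]
def rel(T,Rt,o=None):
    o=o or manip.get_obs(); Rc=R.from_quat(o["ee_rot"]).as_matrix()
    print("turn",R.from_matrix(Rc.T@Rt).as_rotvec(),"shift",Rc.T@(T-o["position"]),"TCP target",T)
def tcp(Ml,t,g): # TCP with grasp point at lever coords g
    Rt=toolrot(Ml); return t+Ml@np.array(g)-Rt[:,2]*.155,Rt
def wrench(n=12):
    f=[];
    for i in range(n):
        manip.camera("top"); o=manip.get_obs(); f.append(np.r_[o["ft_force"],o["torque"]])
    f=np.array(f);print("F,T",f.mean(0),"sd",f.std(0)); return f.mean(0)
E
python3 - <<'E'
from go import *
wrench(10)
M=rot(YAW)
for h in(.147,.017): rel(*tcp(M,L0,[-.018,0,h]))
E
```

```text
F,T [-0.2697 -0.0456 -0.0409  0.0173 -0.0014  0.0035] sd [0.4678 0.5279 0.2239 0.0282 0.0226 0.0242]
turn [ 0.0467 -0.5222  0.1738] shift [ 0.6771 -0.3033  0.0537] TCP target [ 0.7469 -0.0642  0.351 ]
turn [ 0.0467 -0.5222  0.1738] shift [ 0.6132 -0.3148  0.1663] TCP target [ 0.6829 -0.0758  0.2385]
```

>>> move_arm(plan=[0.047,-0.522,0.174,0.677,-0.303,0.03,0.046,0.047,-0.522,0.174,0.677,-0.303,0.03,0.046,0.047,-0.522,0.174,0.677,-0.303,0.03,0.046,0.047,-0.522,0.174,0.677,-0.303,0.03,0.046,0.047,-0.522,0.174,0.677,-0.303,0.03,0.046,0.047,-0.522,0.174,0.677,-0.303,0.03,0.046,0.047,-0.522,0.174,0.677,-0.303,0.03,0.046,0.047,-0.522,0.174,0.677,-0.303,0.03,0.046,0.047,-0.522,0.174,0.677,-0.303,0.03,0.046,0.047,-0.522,0.174,0.677,-0.303,0.03,0.046,0.047,-0.522,0.174,0.677,-0.303,0.03,0.046,0.047,-0.522,0.174,0.677,-0.303,0.03,0.046])

```text
clock: 5.0
position: [0.7481, -0.0632, 0.3743]
ee_rot: [0.962, 0.087, -0.258, 0.023]
ft_force: [1.5, -0.2, 0.8]
grip_width: 0.539
grasp_force: 0.0
```

Run:
```python
from go import *
M=rot(YAW);o=manip.get_obs();print(o["clock"],o["position"],o["joint_pos"],o["grip_width"])
for h in(.147,.06,.017): rel(*tcp(M,L0,[-.018,0,h]))
```

```text
5.0 [ 0.7481 -0.0632  0.3743] [ 0.0933  0.8777 -0.2262  0.7463  0.2404  2.0504 -1.4356] 0.5391778966644009
turn [-0.0006 -0.0002  0.    ] shift [0.0105 0.0008 0.0208] TCP target [ 0.7469 -0.0642  0.351 ]
turn [-0.0006 -0.0002  0.    ] shift [0.0105 0.0009 0.1078] TCP target [ 0.7041 -0.072   0.2757]
turn [-0.0006 -0.0002  0.    ] shift [0.0104 0.0009 0.1508] TCP target [ 0.6829 -0.0758  0.2385]
```

>>> move_arm(plan=[0,0,0,0.0105,0.001,0.02,0.046,0,0,0,0.0105,0.001,0.06,0.046,0,0,0,0.0105,0.001,0.1,0.046,0,0,0,0.0105,0.001,0.12,0.046,0,0,0,0.0105,0.001,0.135,0.046,0,0,0,0.0105,0.001,0.145,0.046,0,0,0,0.0105,0.001,0.151,0.046,0,0,0,0.0105,0.001,0.151,0.046])

```text
clock: 6.0
position: [0.6818, -0.0773, 0.2386]
ee_rot: [0.962, 0.087, -0.258, 0.023]
ft_force: [-0.2, -0.4, 0.3]
grip_width: 0.542
grasp_force: 0.0
```

Run:
```python
from go import *
M=rot(YAW);o=manip.get_obs();print(o["clock"],o["joint_pos"],o["ft_force"])
rel(*tcp(M,L0,[-.018,0,.017]))
p=manip.camera("side");a=p["color"][130:290,230:430,::-1];cv2.imwrite("pics/s1.png",cv2.resize(a,None,fx=3.5,fy=3.5,interpolation=3))
```

```text
6.0 [ 0.1671  0.7941 -0.247   1.1809  0.2394  1.7094 -1.4766] [-0.2005 -0.4366  0.3058]
turn [-0.0004 -0.0001 -0.0001] shift [ 0.0013 -0.0013 -0.0006] TCP target [ 0.6829 -0.0758  0.2385]
```

View pics/s1.png

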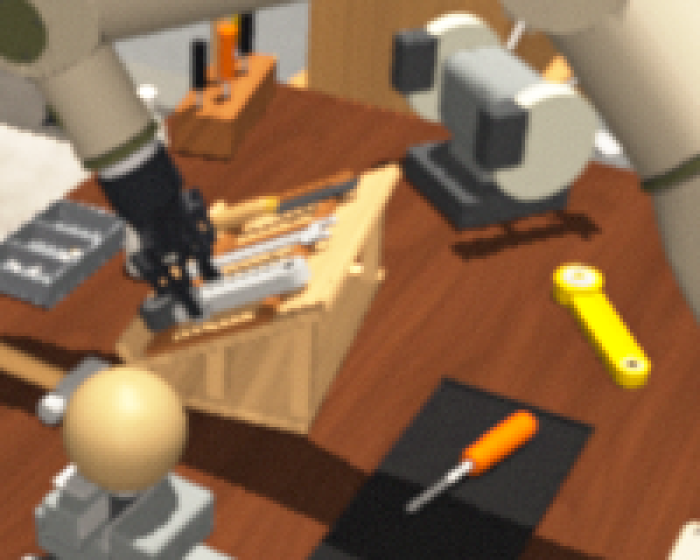

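The fingers straddle the bar just above the drum (about (190,300) in the crop), clear of the wrench. I close now.

>>> move_arm(plan=[0,0,0,0,0,0,0.026,0,0,0,0,0,0,0.026,0,0,0,0,0,0,0.026,0,0,0,0,0,0,0.026,0,0,0,0,0,0,0.026,0,0,0,0,0,0,0.026], squeeze=70)

```text
clock: 6.8
position: [0.6822, -0.0771, 0.2395]
ee_rot: [0.962, 0.087, -0.257, 0.023]
ft_force: [5.1, 0.5, 5.4]
grip_width: 0.356
grasp_force: 71.3
```

>>> move_arm(plan=[0,0,0,0,0,-0.005,0.026,0,0,0,0,0,-0.015,0.026,0,0,0,0,0,-0.03,0.026,0,0,0,0,0,-0.045,0.026,0,0,0,-0.01,0,-0.065,0.026,0,0,0,-0.03,0,-0.1,0.026,0,0,0,-0.055,0,-0.14,0.026,0,0,0,-0.08,0,-0.185,0.026,0,0,0,-0.08,0,-0.185,0.026])

```text
clock: 7.92
position: [0.7045, -0.0733, 0.4397]
ee_rot: [0.962, 0.087, -0.257, 0.023]
ft_force: [-19.2, 2.4, 6.5]
grip_width: 0.357
grasp_force: 70.3
```

Run:
```python
from go import *
o=manip.get_obs();print(o["clock"],o["joint_pos"],o["ft_force"],o["grip_width"])
M=rot(YAW,0)
rel(*tcp(M,BALL+[0,0,.08],[-.018+.025,0,.017]))
rel(*tcp(M,BALL+[0,0,.08],[-.018+.025,0,.017]))
```

```text
7.925 [-0.0774  0.733   0.1994  0.8642  0.0085  2.059  -1.2825] [-19.1669   2.4071   6.4704] 0.35680328895154056
turn [-0.0009  0.5224  0.0003] shift [-0.1539 -0.3126  0.0402] TCP target [0.4976 0.2067 0.482 ]
turn [-0.0009  0.5224  0.0003] shift [-0.1539 -0.3126  0.0402] TCP target [0.4976 0.2067 0.482 ]
```

>>> move_arm(plan=[0,0.13,0,-0.03,0,0,0.026,0,0.26,0,-0.06,-0.03,0,0.026,0,0.39,0,-0.09,-0.07,0.01,0.026,0,0.522,0,-0.12,-0.11,0.02,0.026,0,0.522,0,-0.14,-0.16,0.03,0.026,0,0.522,0,-0.154,-0.21,0.04,0.026,0,0.522,0,-0.154,-0.26,0.04,0.026,0,0.522,0,-0.154,-0.295,0.04,0.026,0,0.522,0,-0.154,-0.313,0.04,0.026,0,0.522,0,-0.154,-0.313,0.04,0.026,0,0.522,0,-0.154,-0.313,0.04,0.026])

```text
clock: 9.3
position: [0.4983, 0.2056, 0.4812]
ee_rot: [0.996, 0.089, -0.001, 0.0]
ft_force: [0.6, -0.7, -2.3]
grip_width: 0.355
grasp_force: 70.3
```

Run:
```python
from go import *
o=manip.get_obs();print(o["clock"],o["joint_pos"],o["grip_width"])
w=wrench(24)
o=manip.get_obs();Rc=R.from_quat(o["ee_rot"]).as_matrix()
b=np.array([-0.27,-.046,-.041,.017,-.001,.0035])
print("tool F",Rc.T@(w[:3]),"T",Rc.T@w[3:]);W=-w[2];print("mass",W/9.81, "dx_tool", (Rc.T@w[3:])[1]/W)
for c in("side","top"):
    p=manip.camera(c);cv2.imwrite(f"pics/{c}2.png",p["color"][:,:,::-1])
    if c=="side":cv2.imwrite("pics/side2c.png",cv2.resize(p["color"][130:300,170:400,::-1],None,fx=3.4,fy=3.4,interpolation=3))
```

```text
9.3 [-0.4309  0.1141 -0.0496  1.5649  0.0059  1.4641 -1.8744] 0.3545896377503601
F,T [-0.0884  0.0656 -2.6406  0.0083 -0.0168  0.0031] sd [0.6244 0.5011 0.5799 0.0353 0.0356 0.0291]
tool F [-0.072  -0.0798  2.6407] T [ 0.0051  0.018  -0.0031]
mass 0.26917440225105116 dx_tool 0.006832284142093168
```

View pics/side2c.png

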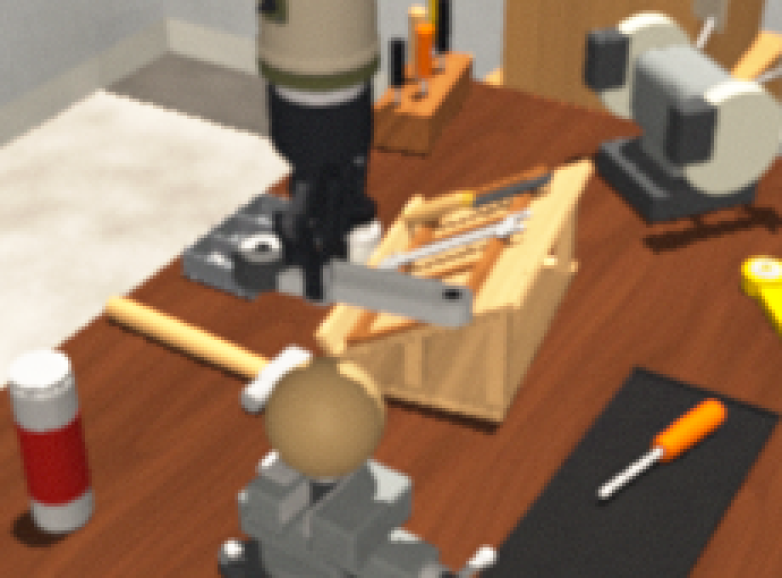

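The lever is held roughly level above the ball, drum up, and nothing else moved. I take more weight and torque readings and measure where it sits in the grip.

```bash
cat > lev.py <<'E'
from go import *
def obsl(guess,n=1):
    out=[]
    for c in("side","top")*n:
        for k in range(4):
            p=manip.camera(c);t=proj(p,guess)[0][::-1]
            ms=[q["pixels"] for l in("lever","lever_drum") for q in manip.silhouettes(p,l) if np.linalg.norm(np.argwhere(q["pixels"]).mean(0)-t)<30 and q["pixels"].sum()<2000]
            if ms: break
        if not ms: print("none",c);continue
        m=np.any(ms,axis=0); out.append((p,m.astype(float)))
    return out
def colfit(p): pass
E
python3 - <<'E'
from lev import *
w=wrench(40);o=manip.get_obs();Rc=R.from_quat(o["ee_rot"]).as_matrix();W=-w[2];print(o["clock"],"mass",W/9.81,"com-grip",-(-(Rc.T@w[3:])[1]/W), "T tool",Rc.T@w[3:])
g=o["position"]+Rc@[0,0,.155]; M=rot(YAW,0); L=g-M@[-.018,0,.017]; print("lever guess",L)
obs=obsl(L)
for p,m in obs: print(p["cam_to_world"][0,3],m.sum(),render(p,M,L).sum(), np.minimum(m,render(p,M,L)).sum())
# side is unoccluded: fit x-shift along lever, z, pitch using both
def b(v): return rot(YAW+v[3],v[2]),L+M@[v[0],v[4],v[1]]
def vis(p): # weights irrelevant
    return None
for ob in(obs,[obs[0]]):
    r=fit(ob,np.zeros(5),b,[.005,.005,.05,.03,.003]);print(r.x,r.fun)
for p,m in obs: cv2.imwrite("pics/m%d.png"%(p["shot"]),(np.dstack([m,render(p,*b(r.x)),m*0])*255).astype(np.uint8))
E
```

```text
F,T [ 0.0604  0.017  -2.754   0.0023 -0.01    0.0004] sd [0.4631 0.5643 0.3884 0.0273 0.0367 0.0276]
12.6 mass 0.2807343189852365 com-grip 0.0037354038353510114 T tool [ 0.0004  0.0103 -0.0004]
lever guess [0.4797 0.2041 0.3091]
none top
-0.016794507521535905 793.0 1028.862745098039 787.5058823529412
[-0.0003  0.0001  0.0091 -0.0029  0.0006] 0.3018371535247138
[-0.0003  0.0001  0.0091 -0.0029  0.0006] 0.3018371535247138
```

Run:
```python
from lev import *
rel(*tcp(rot(YAW,0),BALL,[-.018+.0145,0,.017]))
```

```text
turn [-0.0002  0.0012 -0.0003] shift [0.0105 0.0006 0.0791] TCP target [0.5079 0.2086 0.402 ]
```

>>> move_arm(plan=[0,0,0,0.0105,0.0006,0.02,0.026,0,0,0,0.0105,0.0006,0.04,0.026,0,0,0,0.0105,0.0006,0.06,0.026,0,0,0,0.0105,0.0006,0.068,0.026,0,0,0,0.0105,0.0006,0.073,0.026,0,0,0,0.0105,0.0006,0.075,0.026,0,0,0,0.0105,0.0006,0.076,0.026,0,0,0,0.0105,0.0006,0.076,0.026])

```text
clock: 14.35
position: [0.508, 0.2086, 0.4055]
ee_rot: [0.996, 0.09, -0.0, -0.0]
ft_force: [-0.5, 0.5, -2.3]
grip_width: 0.361
grasp_force: 70.3
```

>>> move_arm(plan=[0,0,0,0,0,0.001,0.026,0,0,0,0,0,0.0015,0.026,0,0,0,0,0,0.0015,0.026])

```text
clock: 14.72
position: [0.5079, 0.2086, 0.4037]
ee_rot: [0.996, 0.09, -0.001, -0.0]
ft_force: [-0.2, 0.4, -3.1]
grip_width: 0.358
grasp_force: 70.3
```

>>> move_arm(plan=[0,0,0,0,0,0.0008,0.026,0,0,0,0,0,0.0015,0.026,0,0,0,0,0,0.0015,0.026])

```text
clock: 15.1
position: [0.5079, 0.2086, 0.4023]
ee_rot: [0.996, 0.09, -0.001, -0.0]
ft_force: [-1.1, -0.0, -1.4]
grip_width: 0.354
grasp_force: 70.6
```

>>> move_arm(plan=[0,0,0,0,0,0.0005,0.026,0,0,0,0,0,0.001,0.026,0,0,0,0,0,0.001,0.026])

```text
clock: 15.48
position: [0.5079, 0.2086, 0.4021]
ee_rot: [0.996, 0.09, -0.0, -0.0]
ft_force: [-3.9, -2.1, 6.4]
grip_width: 0.357
grasp_force: 71.5
```

>>> move_arm(plan=[0,0,0,0,0,-0.0007,0.026,0,0,0,0,0,-0.0007,0.026,0,0,0,0,0,-0.0007,0.026], squeeze=20)

```text
clock: 15.85
position: [0.5079, 0.2086, 0.4022]
ee_rot: [0.996, 0.09, -0.0, -0.0]
ft_force: [-2.6, -1.5, 5.6]
grip_width: 0.355
grasp_force: 71.0
```

>>> move_arm(plan=[0,0,0,0,0,0,0.033,0,0,0,0,0,0,0.035,0,0,0,0,0,0,0.037,0,0,0,0,0,0,0.039,0,0,0,0,0,0,0.042,0,0,0,0,0,0,0.042])

```text
clock: 16.6
position: [0.5079, 0.2086, 0.4018]
ee_rot: [0.996, 0.09, -0.001, -0.0]
ft_force: [-0.4, -0.5, -0.3]
grip_width: 0.497
grasp_force: 0.0
```

```bash
cat > tilt.py <<'E'
from lev import *
import sys
o=manip.get_obs();print(o["clock"],o["position"],o["ft_force"],o["grip_width"]);M=rot(YAW,0);L=BALL-M@[-.0145,0,0]
def b(v): return rot(YAW+v[3],v[2]),L+M@[v[0],0,v[1]]
for i in range(2):
    ob=obsl(L); 
    for p,m in ob: print(p["shot"],m.sum(),end=" ")
    s=[x for x in ob if abs(x[0]["cam_to_world"][0,3]+.017)<.03]
    r=fit(s,np.zeros(4),b,[.005,.005,.05,.03]);print("dx,dz,pitch deg,dyaw",r.x[:2],np.degrees(r.x[2:]),r.fun)
p=manip.camera("side");cv2.imwrite(sys.argv[1],cv2.resize(p["color"][160:290,170:370,::-1],None,fx=4,fy=4,interpolation=3));print(manip.get_obs()["clock"])
E
python3 tilt.py pics/t1.png
```

```text
16.6 [0.5079 0.2086 0.4018] [-0.4078 -0.4583 -0.2736] 0.49657677939470696
88 190.0 89 451.0 dx,dz,pitch deg,dyaw [-0.0678  0.0031] [ 42.3119 -58.9823] 0.5921775025799794
90 784.0 91 69.0 dx,dz,pitch deg,dyaw [-0.0009  0.0006] [5.192  0.7531] 0.25867847138855543
17.25
```

View pics/t1.png

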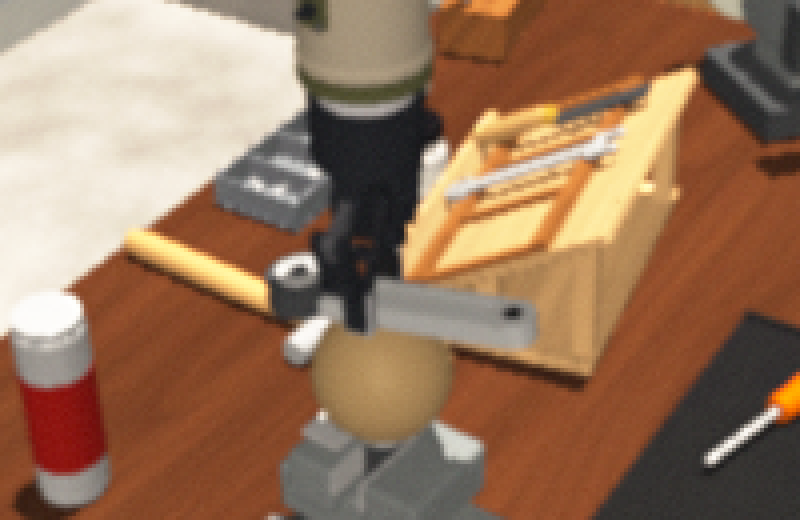

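The lever rests on the ball, drum side low by about 5° (drum at about (295,285) in the crop, eye end at about (515,320)). I measure pitch and roll with a few more shots, then regrip.

```bash
cat > tilt2.py <<'E'
from lev import *
import sys
X=float(sys.argv[1]);n=int(sys.argv[2])
M=rot(YAW,0);L=BALL-M@[X,0,0];cams=sys.argv[3].split(",")
def b(v): return rot(YAW+v[3],v[2],v[4]),L+M@[v[0],v[5],v[1]]
print(manip.get_obs()["clock"])
for c in cams:
    ps=[manip.camera(c) for i in range(n)];acc=[]
    for p in ps:
        ref=render(p,M,L);big=cv2.dilate((ref>0).astype(np.uint8),np.ones((9,9)))
        for l in("lever","lever_drum"):
            for q in manip.silhouettes(p,l):
                m=q["pixels"]
                if (m&(big>0)).sum()>.8*m.sum() and m.sum()>60: acc.append(m)
    m=np.mean([a for a in acc if a.sum()>.55*ref.sum()] or acc,axis=0);print(c,[a.sum() for a in acc],ref.sum())
    # compare only outside the gripper-occluded columns: mask = columns hidden
    r=fit([(p,m)],np.zeros(4),b4:=lambda v:b(np.r_[v,0,0]),[.004,.004,.05,.03])
    print(" dx,dz",r.x[:2],"pitch,yaw",np.degrees(r.x[2:]),r.fun)
    r=fit([(p,m)],np.r_[r.x,0,0],b,[.002,.002,.02,.02,.04,.002]);print(" dx,dz",r.x[:2],"pitch,yaw,roll",np.degrees(r.x[2:5]),"dy",r.x[5],r.fun)
    im=cv2.resize(p["color"][:,:,::-1].copy(),None,fx=2,fy=2,interpolation=3)
    cv2.imwrite(f"pics/{c}_{p['shot']}.png",im)
print(manip.get_obs()["clock"])
E
python3 tilt2.py -.0145 2 side,top
```

```text
17.25
side [np.int64(697), np.int64(200), np.int64(721), np.int64(194)] 983.3607843137254
 dx,dz [-0.0028  0.0006] pitch,yaw [5.9739 0.2735] 0.3340579108935535
 dx,dz [-0.0024  0.0006] pitch,yaw,roll [ 6.4577 -0.2228 -0.5281] dy 0.00025771918572906646 0.3245664979673111
top [] 1318.3960784313724
 dx,dz [0. 0.] pitch,yaw [0. 0.] nan
 dx,dz [0. 0.] pitch,yaw,roll [0. 0. 0.] dy 0.0 nan
17.85
  return _methods._mean(a, axis=axis, dtype=dtype,
  ret = ret.dtype.type(ret / rcount)
```

>>> move_arm(plan=[0,0,0,0,0,0,0.038,0,0,0,0,0,0,0.035,0,0,0,0,0,0,0.032,0,0,0,0,0,0,0.026,0,0,0,0,0,0,0.026], squeeze=50)

```text
clock: 18.48
position: [0.5079, 0.2086, 0.402]
ee_rot: [0.996, 0.09, -0.0, -0.0]
ft_force: [-0.9, -0.3, 2.5]
grip_width: 0.361
grasp_force: 49.8
```

>>> move_arm(plan=[0,0,0,0,0,-0.003,0.026,0,0,0,0,0,-0.01,0.026,0,0,0,0,0,-0.02,0.026,0,-0.1,0,0,0,-0.02,0.026,0,-0.1,0,0,0,-0.02,0.026])

```text
clock: 19.1
position: [0.5084, 0.2086, 0.422]
ee_rot: [0.995, 0.089, -0.05, 0.004]
ft_force: [0.4, 0.0, -2.3]
grip_width: 0.367
grasp_force: 49.7
```

Wrong sign on that turn, which I correct now while the lever is in the air.

>>> move_arm(plan=[0,0.1,0,-0.009,0,-0.003,0.026,0,0.194,0,-0.035,0,-0.004,0.026,0,0.194,0,-0.035,0,-0.004,0.026,0,0.194,0,-0.035,0,-0.004,0.026])

```text
clock: 19.6
position: [0.4743, 0.2024, 0.4297]
ee_rot: [0.995, 0.09, 0.046, -0.004]
ft_force: [0.1, 0.1, -3.0]
grip_width: 0.364
grasp_force: 49.9
```

```bash
cat > hand.py <<'E'
from lev import *
import sys
PIT=np.radians(float(sys.argv[1]));n=int(sys.argv[2])
o=manip.get_obs();Rc=R.from_quat(o["ee_rot"]).as_matrix();print(o["clock"],o["position"],o["ee_rot"])
g=o["position"]+Rc@[0,0,.155];M=rot(YAW,0);L=g-M@[-.018,0,.017]
def b(v): return rot(YAW+v[3],v[2]),L+M@[v[0],0,v[1]]
X=[];F=[]
for i in range(n):
    p=manip.camera("side");q=manip.get_obs();F.append(np.r_[q["ft_force"],q["torque"]])
    ref=render(p,M,L);big=cv2.dilate((ref>0).astype(np.uint8),np.ones((11,11)))
    ms=[q["pixels"] for l in("lever","lever_drum") for q in manip.silhouettes(p,l)]
    ms=[m for m in ms if (m&(big>0)).sum()>.8*m.sum()]
    if not ms or max(m.sum() for m in ms)<500: continue
    m=np.any(ms,axis=0).astype(float)
    r=fit([(p,m)],np.zeros(4),b,[.004,.004,.05,.03]);X.append(r.x)
X=np.array(X);print(len(X),"dx,dz,pitch,yaw med",np.median(X,0)*[1e3,1e3,57.3,57.3],"sd",X.std(0)*[1e3,1e3,57.3,57.3])
F=np.array(F).mean(0);print("F",F,"com-grip",(Rc.T@F[3:])[1]/-F[2],manip.get_obs()["clock"])
cv2.imwrite("pics/h%d.png"%p["shot"],cv2.resize(p["color"][160:290,170:370,::-1],None,fx=4,fy=4,interpolation=3))
E
python3 hand.py 0 8
```

```text
19.6 [0.4743 0.2024 0.4297] [ 0.9949  0.0896  0.0465 -0.0043]
7 dx,dz,pitch,yaw med [-2.6356 -0.6731 -1.0398  0.4699] sd [1.2493 0.5059 1.3168 1.3139]
F [-0.0491 -0.2729 -2.6931 -0.0458  0.1441  0.0314] com-grip -0.05567908734548549 20.8
```

Run:
```python
from lev import *
o=manip.get_obs();Rc=R.from_quat(o["ee_rot"]).as_matrix()
Rt=Rc@R.from_rotvec([0,-.012,0]).as_matrix();M=rot(YAW,0)
for h in(.006,.0):
    rel(BALL+M@[.0018,0,.017+h]-Rt[:,2]*.155,Rt)
print("down in tool",Rc.T@[0,0,-1])
```

```text
turn [-0.    -0.012  0.   ] shift [0.0145 0.     0.0233] TCP target [0.4904 0.2054 0.4075]
turn [-0.    -0.012  0.   ] shift [0.0139 0.     0.0293] TCP target [0.4904 0.2054 0.4015]
down in tool [-0.0927  0.0002  0.9957]
```

>>> move_arm(plan=[0,-0.012,0,0.015,0,0.01,0.026,0,-0.012,0,0.0147,0,0.018,0.026,0,-0.012,0,0.0143,0,0.024,0.026,0,-0.012,0,0.0141,0,0.027,0.026,0,-0.012,0,0.0141,0,0.027,0.026])

```text
clock: 21.42
position: [0.4901, 0.2054, 0.4038]
ee_rot: [0.995, 0.09, 0.04, -0.004]
ft_force: [0.1, -0.1, -2.5]
grip_width: 0.36
grasp_force: 49.8
```

>>> move_arm(plan=[0,0,0,0,0,0.0007,0.026,0,0,0,-0.0001,0,0.0014,0.026,0,0,0,-0.0001,0,0.0014,0.026])

```text
clock: 21.8
position: [0.4904, 0.2054, 0.4024]
ee_rot: [0.995, 0.09, 0.04, -0.004]
ft_force: [0.1, 0.4, -2.8]
grip_width: 0.36
grasp_force: 49.8
```

>>> move_arm(plan=[0,0,0,0,0,0.0004,0.026,0,0,0,-0.0001,0,0.0008,0.026,0,0,0,-0.0001,0,0.0008,0.026])

```text
clock: 22.18
position: [0.4904, 0.2054, 0.4017]
ee_rot: [0.995, 0.09, 0.04, -0.004]
ft_force: [0.2, -0.6, -0.7]
grip_width: 0.364
grasp_force: 50.0
```

>>> move_arm(plan=[0,0,0,0,0,0.0003,0.026,0,0,0,0,0,0.0003,0.026])

```text
clock: 22.42
position: [0.4904, 0.2054, 0.4016]
ee_rot: [0.995, 0.09, 0.04, -0.004]
ft_force: [-0.9, -1.1, 2.2]
grip_width: 0.362
grasp_force: 50.4
```

>>> move_arm(plan=[0,0,0,0,0,0,0.033,0,0,0,0,0,0,0.035,0,0,0,0,0,0,0.037,0,0,0,0,0,0,0.039,0,0,0,0,0,0,0.043,0,0,0,0,0,0,0.043], squeeze=20)

```text
clock: 23.18
position: [0.4904, 0.2054, 0.4013]
ee_rot: [0.995, 0.09, 0.04, -0.004]
ft_force: [-0.8, -0.7, 0.2]
grip_width: 0.503
grasp_force: 0.0
```

```bash
python3 hand.py 0 8; ls -t pics|head -1
```

```text
23.175 [0.4904 0.2054 0.4013] [ 0.9952  0.0896  0.0402 -0.0037]
8 dx,dz,pitch,yaw med [-2.9558  0.1996 -0.4194 -0.1878] sd [0.9573 0.3619 1.0087 0.9801]
F [-0.2303  0.0394 -0.2237 -0.0094  0.0931 -0.004 ] com-grip -0.41696503603662377 24.375
h112.png
```

>>> move_arm(plan=[0,0,0,0,0,-0.003,0.043,0,0,0,0.0005,0,-0.008,0.043,0,0,0,0.001,0,-0.015,0.043,0,0,0,0.003,0,-0.03,0.043,0,0,0,0.005,0,-0.05,0.043,0,0,0,0.009,0,-0.08,0.043,0,0,0,0.009,0,-0.12,0.043,0,0,0,0.009,0,-0.15,0.043])

```text
clock: 25.38
position: [0.487, 0.2047, 0.5544]
ee_rot: [0.995, 0.09, 0.041, -0.004]
ft_force: [0.1, -0.0, -0.6]
grip_width: 0.504
grasp_force: 0.0
```

```bash
cat > free.py <<'E'
from lev import *
M=rot(YAW,0);L=BALL-M@[-.0177,0,0];print(manip.get_obs()["clock"])
def b(v): return rot(YAW+v[3],v[2],v[4]),L+M@[v[0],v[5],v[1]]
X=[]
for i in range(5):
    p=manip.camera("side");ref=render(p,M,L);big=cv2.dilate((ref>0).astype(np.uint8),np.ones((11,11)))
    ms=[q["pixels"] for l in("lever","lever_drum") for q in manip.silhouettes(p,l)]
    ms=[m for m in ms if (m&(big>0)).sum()>.8*m.sum()]
    if not ms or max(m.sum() for m in ms)<600: continue
    m=np.any(ms,axis=0).astype(float)
    r=fit([(p,m)],np.zeros(6),b,[.004,.004,.05,.03,.05,.003]);X.append(r.x); print(i,r.x*[1e3,1e3,57.3,57.3,57.3,1e3],r.fun)
print(manip.get_obs()["clock"])
cv2.imwrite("pics/free%d.png"%p["shot"],cv2.resize(p["color"][180:270,190:350,::-1],None,fx=5,fy=5,interpolation=3));print(p["shot"])
E
python3 free.py; mv $(ls -t pics/free*|head -1) pics/fr.png
```

```text
25.375
0 [-1.3394 -1.3147 -0.071  -0.9205 -0.2834  1.5816] 0.05426547582383738
2 [-0.9853 -0.9586 -0.4288 -0.0522 -1.4024  1.0295] 0.07380228218900323
3 [-1.0146 -2.2227 -0.5899  0.1283 -1.4518  2.4322] 0.05103752218889637
4 [-1.226  -0.815  -0.1709 -0.4006 -0.0172  1.216 ] 0.04861421361793663
26.125
117
```

View pics/fr.png

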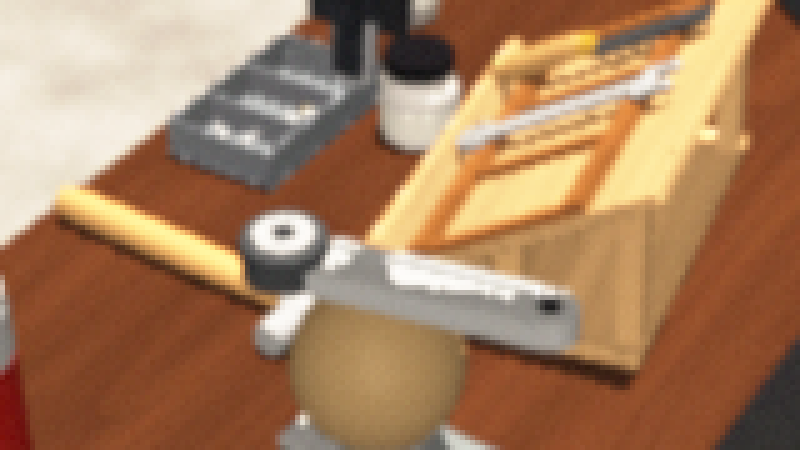

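The lever sits alone on the ball. The drum (285,250) and the eye end (550,305) fit a level pose to within about 1°, and it stayed steady over the shots. The fingers are well clear above, so I hand in.

```bash
python3 -c "
from workcell import manip;print(manip.hand_in())"
```

```text
the job is handed in; nothing more can be done
None
```

The lever rests on the ball alone, drum up, level to within about 1° by the side-camera fit and still for the 0.75 s I watched; I let go only once it rested there (a first set-down tilted about 5°, so I regripped and shifted it), the other tools and containers looked undisturbed, and I handed the job in at about 26 s.

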